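# Prop the hood of the wire drive unit open

## Task

Open the yellow hood of the blue wire drive unit right up, swing the red-tipped prop rod on the unit's side up under it, and ease the hood down until the red tip is fully home in the black socket on the hood's underside and the rod alone holds the hood open. Do not let the hood fall shut, and leave the other things on the bench where they are.

Things in the scene. Friction and masses are not known exactly. Their poses are not given: they have to be found in the camera images.
- unit: blue open-topped case of a wire drive unit, bolted to the bench, 200 (x) x 260 (y) x 90 mm high. Origin: centre of its underside; its x axis points from its front (handle side) to the hood's hinge, y to its left, z up. Rolls inside.
- hood (a joint): angle of the yellow hood (rad): 0 shut (level), growing as its front edge rises, stop at 1.65. Its hinge is stiff: it stays where it is left when above about 1.35 rad, and sinks under its own weight below that (it starts to sink somewhere between 1.2 and 1.35 rad), faster the lower it is.
- hood_edge (a point): middle of the hood's front edge. The hood is a sheet 205 mm long from hinge to front edge, 266 wide and 6 thick, about 0.7 kg, with a flange on the unit's -y side that reaches 37 mm further out, over the prop.
- hood_hinge (a point): middle of the hinge line, which runs along the unit's y axis; at (100, 0, 93) mm in the unit's frame
- handle (a point): middle of the hood's handle, a black round bar 12 mm thick and 120 mm long, parallel to the hinge line and 247 mm from it; the bar stands 42 mm clear of the hood's front edge, in the hood's plane, on two arms 112 mm apart. Level with the hood when shut (about 96 mm above the bench).
- prop (a joint): angle of the prop rod (rad): 0 would be level and pointing to the front (-x of the unit), pi/2 upright, more leans back towards the hinge; stops at 0 and 1.9. A stiff pivot holds it where it is left (about 0.1 N m). With the tip seated in the socket it reads about 1.48 and the hood 0.93.
- prop_pivot (a point): pivot of the prop rod, on the unit's -y side, at (20, -148, 28) mm in the unit's frame; its axis is along the unit's y. The gap between rod and case wall is 13 mm.
- prop_tip (a point): centre of the red ball, 16 mm across, at the end of the prop rod: an aluminium rod 10 mm thick, ball centre 183 mm from the pivot. At the start it points to the front and slightly up.
- socket (a point): where the centre of the red ball sits when it is home in the black socket under the hood's side flange: 151 mm from the hinge line along the hood, 8 mm below the sheet's underside, in line with the prop (a black stud on the flange's top marks the spot). A wall 22 mm deep closes the socket towards the hood's front edge; towards the hinge it has only the low ridge.
- socket_ridge (a point): crest of the low ridge, 6 mm high, 16 mm from the socket's centre. A rod left at 1.48 to 1.68 rad under the high hood is met straight in the socket as the hood comes down; more upright, it misses in front of the deep wall and the hood folds it down; leaning further back, it meets the hood behind the ridge and hangs it up at about 1.2 rad, not home: raise the hood and bring the rod forward.
- spool: bystander: spool of copper wire lying flat, 150 mm across, 45 high; origin under its centre
- jack: bystander: red bottle jack, 85 mm square foot, 155 high; origin under its centre
- grinder: bystander: angle grinder lying along its x axis, 300 mm long; origin on the bench near its head
- wood_block: bystander: wooden block 60 x 110 x 45 mm; origin under its centre
- hammer: bystander: hammer lying along its x axis; origin on the bench at its middle
- gas_nozzle: bystander: copper gas nozzle standing upright, 22 mm across, 60 high; origin under its centre
- screwdriver: bystander: screwdriver lying along its x axis; origin on the bench at its middle

How it is judged:
By the outcome, as a careful person would: the job done as asked, in the order asked, and still so for the second after the job is handed in, with the robot touching nothing.
It also fails if it takes over 64 s, if anything falls off the work surface, if the arm or the gripper's body presses on something with over 40 N, if the wrist force passes 120 N, or if a joint passes its speed limit or range.

## Robot

A 7-joint arm with a two-finger parallel gripper is mounted at the origin on the work surface. World frame = base frame: x ahead of the robot, y to its left, z up, the work surface at z = 0. Lengths are in mm, angles in rad, forces in N, time in s.
With the tool pointing down it reaches from about 400 to 900 mm from the base axis. Payload 5.6 kg.
Tool frame: the origin (TCP) lies midway between the tips of the shut fingers; the grasp point (between the pads) lies 19 mm behind it; x points along the fingers, y is the direction in which the jaws open and shut, and the axes are right-handed (so a half turn about x gives the same grasp; the last joint's range is limited). The gripper opens to 92 mm and grips with 3 to 60 N. Pads are 20 mm wide; open, the fingers measure 128 mm over their backs; the gripper's body (75 mm by 189 mm) begins 69 mm behind the grasp point.
Start: joints at [1.191, 0.468, -0.012, 1.603, 0.006, 1.071, -0.056], TCP at [214.764, -613.503, 214.592] pointing down, gripper open.
Joint ranges: [-2.53, 2.53], [-0.31, 2.02], [-1.57, 1.55], [0.28, 2.44], [-1.29, 4.43], [0.15, 1.84], [-2.92, 2.92]. Speed limits (rad/s): [2.57, 2.57, 3.14, 3.14, 3.14, 3.14, 3.14].

## Interface

Orientations are given as a rotation vector (axis times angle).
In Python, from cell import robot, grip, kin, viewer gives the robot as it stands. Calls block until the motion is done:
- robot.movep(position, orientation): joint-space move of the TCP to a pose.
- robot.servo_line(position, feed=150, rotation=None): straight line of the TCP; rotation=None keeps the orientation; feed is the mean speed in mm/s.
- robot.goto_joints(angles): joint-space move.
- grip(opening, newtons=None): opening from 0.0 (shut) to 1.0 (fully open); newtons is the grip in N (None keeps the last); returns when the fingers have stopped.
- robot.hold(seconds).
- kin.ik(position, orientation): joint angles nearest the present ones, or None.
- robot.observe(): the state.
- viewer.read_camera(name): name is "side" or "top"; returns the picture (480x640x3 uint8, red, green, blue); there is no depth.
- viewer.camera_info(name): a dict with "camera_matrix" (3x3 intrinsics, pixels), "k1" (the pictures are not rectified: a ray, as slopes to the right and down, at radius r is drawn at 1 + k1 r^2 times it, then the intrinsics apply), "R" (3x3) and "t" (3): a world point X has camera coordinates R X + t. Camera axes: x right, y down, z forward; pixel columns grow to the right and rows downward; lengths in mm; the calibration is good to about 2 mm. A picture is of the moment at which its call begins. camera_info takes no time and is no camera call.
A pose or a line that the arm cannot do raises robot.IKError and nothing moves.
- robot.job_done(): hands the job in, once; it reports no verdict.
Trained networks look in the newest picture that a camera, given by its name, has taken for a name from the list of things; names that differ only in an ending like _2 or _b are one class to them, and where a whole thing is asked for, a point or a joint stands for the part that bears it (a point fixed in the world has none). Each returns a list of dicts, best first, with "confidence" (0 to 1); they miss things now and then, are a little off and sometimes report something else, mostly with a low value. They report only what shows in the picture. A call takes as long as a camera call.
- viewer.silhouettes(name, camera): "mask" (480x640 bool, what is visible of it).
- viewer.pinpoint(name, camera): "at" ([x, y, z] in mm, in the coordinates of the camera as it stood for that picture, good to about 4 mm: a listed point, or the origin of a listed thing).
The state is a dict: "t": time; "joints": joint angles; "joint_velocities": joint speeds; "joint_torque": joint torques, N m; "tcp_pos": TCP position; "tcp_rot": TCP orientation; "contact_force": force on the tool from outside, world axes, zero at the start; "wrist_torque": the same for the moment, N m; "grip_width": opening from 0.0 (shut) to 1.0 (fully open).
Only numpy, scipy, OpenCV 4.12 (cv2) and the standard library are available. Lean on these libraries where they do the work, as an engineer would, in place of code of your own. Each camera call takes 0.05 s, during which the arm holds its last target.

## Working session

There is one attempt and no reset: what is moved stays moved. The work goes in short steps, each a Python script; the robot and the scene stay as the last script left them, time stands still between calls to the robot, and variables do not carry over. Pictures are saved under pics/ and viewed, and the job is handed in when it is done.

```bash
ls; mkdir -p pics
cat > h.py <<'E'
from cell import robot, grip, kin, viewer
import numpy as np, cv2
from scipy.spatial.transform import Rotation as Ro
def cam(name):
    c=viewer.camera_info(name); return np.array(c["camera_matrix"]),c["k1"],np.array(c["R"]),np.array(c["t"])
def w(name,p):
    K,k,R,t=cam(name); return R.T@(np.array(p)-t)
def proj(name,X):
    K,k,R,t=cam(name); p=R@np.array(X)+t; s=p[:2]/p[2]; s=s*(1+k*(s@s)); return (K@np.r_[s,1])[:2]
def snap(name,f):
    im=viewer.read_camera(name); cv2.imwrite(f"pics/{f}.png",im[:,:,::-1]); return im
E
python3 - <<'E'
from h import *
o=robot.observe(); print(o)
for c in("side","top"):
    snap(c,c+"0")
    K,k,R,t=cam(c); print(c,K,k,-R.T@t,R)
    for n in["unit","hood_edge","hood_hinge","handle","prop_pivot","prop_tip","socket","socket_ridge","spool","jack","grinder","wood_block","hammer","gas_nozzle","screwdriver"]:
        try:
            r=viewer.pinpoint(n,c); print(n,[(np.round(w(c,q["at"])).tolist(),round(q["confidence"],2)) for q in r[:2]])
        except Exception as e: print(n,e)
print(robot.observe()["t"])
E
```

```text
pics
{'t': 0.0, 'joints': array([ 1.19099689,  0.46838479, -0.01160369,  1.60360802,  0.00600929,
        1.07142763, -0.05629498]), 'joint_velocities': array([-6.98089622e-04,  7.13392370e-04, -8.79186272e-06, -1.78532484e-03,
       -2.11250705e-04, -5.76752184e-04,  1.04094478e-03]), 'joint_torque': array([-3.64944681e-04, -5.20574427e+01, -1.22322422e-02, -2.43745959e+01,
       -5.65738895e-02,  1.73151802e-02,  1.39143644e-04]), 'tcp_pos': array([ 214.54108234, -612.95024348,  213.64188664]), 'tcp_rot': array([ 2.03906771,  0.34848169, -2.03995857]), 'contact_force': array([-0.2914502 , -0.47945841, -0.78097991]), 'wrist_torque': array([ 0.03035424, -0.0308335 , -0.01323775]), 'grip_width': 0.9979868611666902}
side [[490.04356153   0.         329.04434245]
 [  0.         490.04356153 237.42141896]
 [  0.           0.           1.        ]] -0.0687102231788875 [ 41.33547315 879.78551565 921.90862038] [[-0.84662354 -0.53205385  0.01213644]
 [-0.35038479  0.54009043 -0.76520116]
 [ 0.40057345 -0.65208974 -0.64367685]]
unit [([683.0, 37.0, 7.0], 0.66)]
hood_edge [([573.0, 34.0, 97.
[... 856 characters left out ...]
.0, 40.0, -0.0], 0.68)]
hood_edge [([628.0, 448.0, 0.0], 0.72), ([569.0, 35.0, 93.0], 0.55)]
hood_hinge [([775.0, 45.0, 92.0], 0.65)]
handle [([527.0, 27.0, 94.0], 0.65)]
prop_pivot [([673.0, 38.0, 1.0], 0.42)]
prop_tip [([529.0, -119.0, 78.0], 0.55)]
socket [([632.0, -114.0, 85.0], 0.6)]
socket_ridge [([674.0, 38.0, 1.0], 0.52), ([631.0, 448.0, -1.0], 0.34)]
spool [([632.0, 447.0, -2.0], 0.92)]
jack []
grinder [([635.0, -520.0, 1.0], 0.77), ([674.0, 219.0, 1.0], 0.25)]
wood_block [([426.0, -467.0, -2.0], 0.94)]
hammer [([332.0, 426.0, -1.0], 0.75)]
gas_nozzle [([495.0, 146.0, 0.0], 0.5), ([774.0, 43.0, 91.0], 0.32)]
screwdriver [([671.0, 222.0, 1.0], 0.8), ([530.0, -118.0, 81.0], 0.17)]
1.6
```

View pics/side0.png

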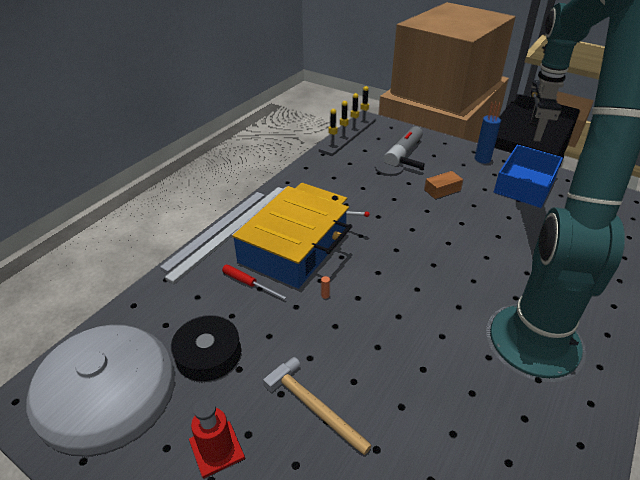

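View pics/top0.png

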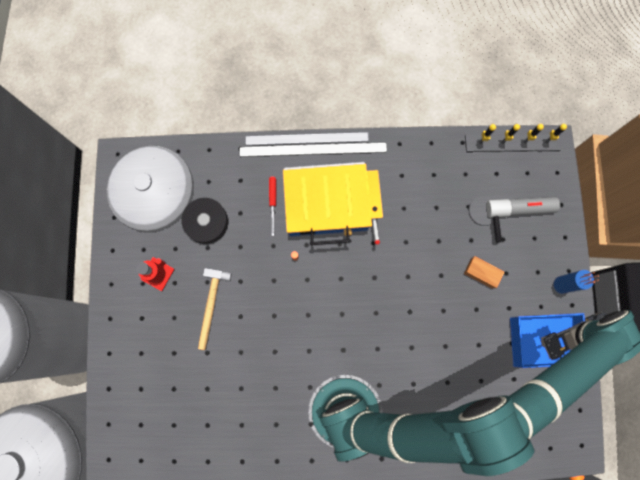

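The side view shows the shut yellow hood around (293,220), the red tip at (367,214) and the handle at (330,238). The gas nozzle at (325,288) is near the handle's left end. I'll fit the unit pose next and check reach for the whole plan.

```bash
cat >> h.py <<'E'
import json,os
if os.path.exists("pose.json"):
    ux,uy,yaw=json.load(open("pose.json"))
    Rz=Ro.from_euler('z',yaw)
    def U(p): return Rz.apply(np.array(p,float))+[ux,uy,0]
def tool(jaw,pitch,flip=False):
    """unit-frame: pitch=0 tool straight down, + => points towards +x. jaw 'x' or 'y'."""
    d=np.array([np.sin(pitch),0,-np.cos(pitch)])
    y=np.array([np.cos(pitch),0,np.sin(pitch)]) if jaw=='x' else np.array([0,1.,0])
    if flip: y=-y
    M=np.c_[d,y,np.cross(d,y)]
    return (Rz*Ro.from_matrix(M)).as_rotvec(), Rz.apply(d)
def handle_pos(th,r=247): return np.array([100-r*np.cos(th),0,93+r*np.sin(th)])
def tip_pos(ph,r=183): return np.array([20-r*np.cos(ph),-148,28+r*np.sin(ph)])
E
python3 - <<'E'
import numpy as np, json
from scipy.optimize import least_squares
m=[((100,0),(777,44.5)),((-105,0),(571,34.5)),((-147,0),(529.5,30.5)),((-51,-148),(632.5,-112)),((0,0),(678,38.5)),((-155.5,-148),(530.5,-117))]
A=np.array([a for a,b in m],float);B=np.array([b for a,b in m])
def f(p):
    c,s=np.cos(p[2]),np.sin(p[2]); return (A@np.array([[c,s],[-s,c]])+p[:2]-B).ravel()
r=least_squares(f,[677,39,0.03]); print(r.x,r.fun.reshape(-1,2).round(1)); json.dump(list(r.x),open("pose.json","w"))
E
python3 - <<'E'
from h import *
for c in("side","top"):
    im=cv2.imread(f"pics/{c}0.png")
    box=[(x,y,z) for z in(0,90) for x,y in((-100,-130),(100,-130),(100,130),(-100,130))]
    hood=[(100,-133,96),(-105,-133,96),(-105,133,96),(100,133,96),(-147,-60,93),(-147,60,93),tip_pos(.288),(20,-148,28)]
    for p,col in [(b,(0,0,255)) for b in box]+[(b,(255,0,255)) for b in hood]:
        q=proj(c,U(p)); cv2.circle(im,tuple(int(round(v*8)) for v in q),12,col,-1,shift=3)
    cx,cy=proj(c,U((0,0,90))).astype(int); s=im[cy-80:cy+80,cx-100:cx+110]
    cv2.imwrite(f"pics/{c}_fit.png",cv2.resize(s,None,fx=3.7,fy=3.7,interpolation=cv2.INTER_NEAREST))
q0=robot.observe()["joints"]
for flip in(0,1):
  for pit in (0,.4,.7):
    R,d=tool('x',pit,flip)
    for th in(0,.5,.93,1.3,1.58):
        q=kin.ik(U(handle_pos(th))+19*d,R); print('x',flip,pit,th,None if q is None else np.round(q,2))
  for pit in (0,.4,.7):
    R,d=tool('y',pit,flip)
    for ph in(.29,.8,1.57):
        q=kin.ik(U(tip_pos(ph))+19*d,R); print('y',flip,pit,ph,None if q is None else np.round(q,2))
E
```

```text
[6.76809104e+02 3.89223138e+01 5.28770554e-02] [[-0.3 -0.3]
 [ 1.  -1.1]
 [ 0.5  0.7]
 [ 1.2  0.4]
 [-1.2  0.4]
 [-1.2 -0.1]]
x 0 0 0 [ 0.35  0.55 -0.59  1.97  0.44  0.75 -0.45]
x 0 0 0.5 [ 0.41  0.44 -0.67  1.81  0.32  1.   -0.34]
x 0 0 0.93 [ 0.39  0.49 -0.7   1.56  0.33  1.22 -0.32]
x 0 0 1.3 [ 0.33  0.62 -0.74  1.28  0.41  1.39 -0.33]
x 0 0 1.58 [ 0.24  0.74 -0.68  1.04  0.44  1.49 -0.29]
x 0 0.4 0 [ 0.09  0.37 -0.26  2.27  0.87  0.17 -0.93]
x 0 0.4 0.5 [ 0.66  0.31 -0.9   2.1   0.61  0.52 -0.6 ]
x 0 0.4 0.93 [ 0.57  0.31 -0.83  1.87  0.43  0.7  -0.42]
x 0 0.4 1.3 [ 0.46  0.41 -0.76  1.63  0.46  0.84 -0.39]
x 0 0.4 1.58 [ 0.44  0.56 -0.83  1.45  0.59  0.95 -0.44]
x 0 0.7 0 None
x 0 0.7 0.5 [ 0.98  0.46 -1.29  2.29  1.7   0.48 -1.59]
x 0 0.7 0.93 [ 0.32  0.15 -0.49  2.1   0.57  0.24 -0.6 ]
x 0 0.7 1.3 [ 0.4   0.27 -0.62  1.88  0.59  0.39 -0.57]
x 0 0.7 1.58 [ 0.47  0.43 -0.77  1.71  0.78  0.51 -0.67]
y 0 0 0.29 [ 0.66  0.6  -0.64  1.94  0.52  0.76  1.34]
y 0 0 0.8 [ 0.67  0.57 -0.71  1.79  0.44  0.95  1.4 ]
y 0 0 1.57 [ 0.55  0.72 -0.72  1.41  0.49  1.19  1.39]
y 0 0.4 0.29 [ 0.81
[... 915 characters left out ...]
9  2.29  1.7   0.48  1.55]
x 1 0.7 0.93 [-0.93  0.12  0.86  2.17 -0.3   0.2  -2.92]
x 1 0.7 1.3 [ 0.86  0.56 -1.31  1.86  1.2   0.67  2.17]
x 1 0.7 1.58 [-1.03  0.65  1.35  1.8  -1.22  0.72 -2.26]
y 1 0 0.29 [ 0.34  0.52 -0.23  1.96  0.18  0.68 -1.52]
y 1 0 0.8 [ 0.34  0.47 -0.27  1.81  0.15  0.88 -1.51]
y 1 0 1.57 [ 0.26  0.61 -0.23  1.44  0.15  1.11 -1.52]
y 1 0.4 0.29 [ 0.04  0.41  0.2   2.26 -1.11  0.2  -0.24]
y 1 0.4 0.8 [ 0.39  0.33 -0.23  2.1  -0.05  0.33 -1.29]
y 1 0.4 1.57 [ 0.34  0.45 -0.26  1.77  0.08  0.54 -1.46]
y 1 0.7 0.29 [ 1.04  0.66 -0.88  2.38  2.68  0.4   2.56]
y 1 0.7 0.8 [ 0.97  0.45 -0.85  2.26  2.37  0.16  2.73]
y 1 0.7 1.57 [ 0.18  0.38 -0.01  2.   -1.07  0.16 -0.34]
```

View pics/side_fit.png

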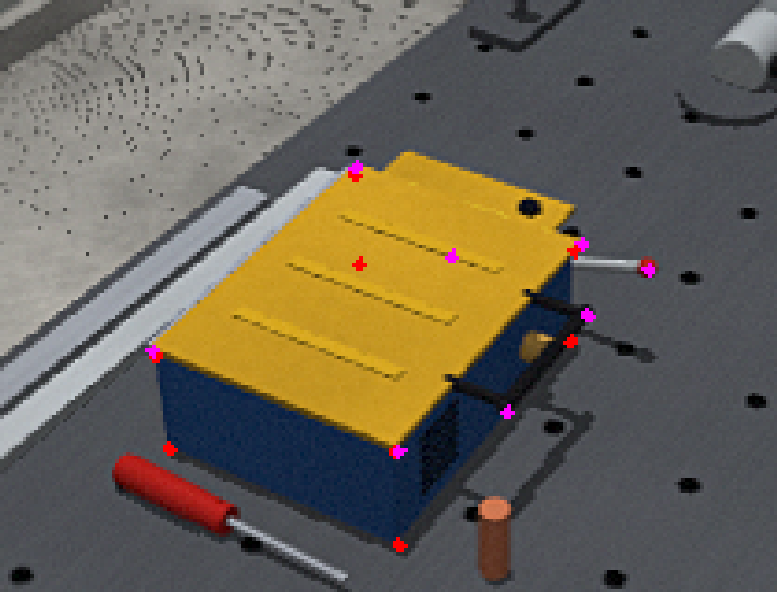

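View pics/top_fit.png

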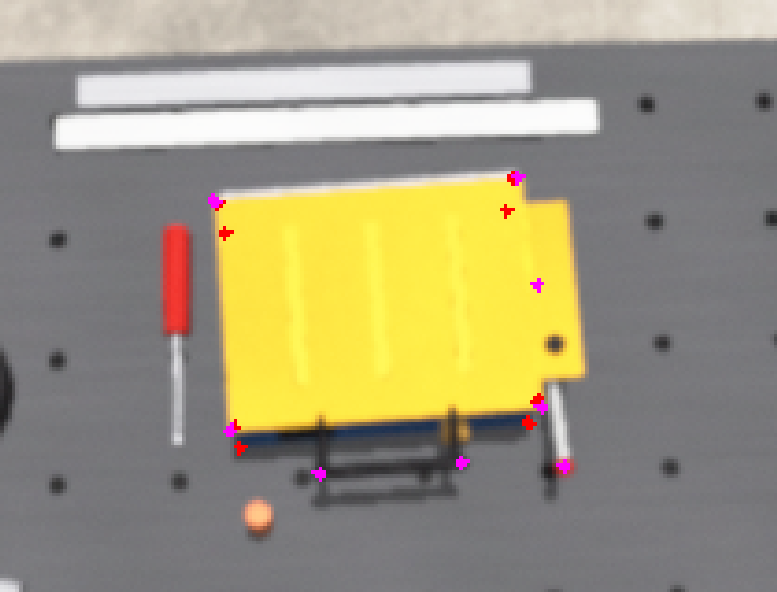

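The projected model matches both pictures: hood corners, handle ends and tip all land within about a pixel. Next I'll approach the handle with the tool pointing down.

```bash
cat >> h.py <<'E'
def handle_pos(th,r=247): return np.array([100-r*np.cos(th)+3*np.sin(th),0,93+r*np.sin(th)+3*np.cos(th)])
def st(tag=""):
    o=robot.observe(); print(tag,"t",round(o["t"],2),"tcp",o["tcp_pos"].round(1),"F",o["contact_force"].round(1),"M",o["wrist_torque"].round(2),"g",round(o["grip_width"],3)); return o
E
python3 - <<'E'
from h import *
R,d=tool('x',0)
grip(0.37,12)
p=U(handle_pos(0))+19*d
robot.movep(p+[0,0,130],R); st()
robot.servo_line(p+[0,0,60],feed=150); st()
robot.servo_line(p,feed=80); o=st(); print(p, Ro.from_rotvec(o["tcp_rot"]).as_matrix().round(3))
snap("side","s1")
E
```

```text
t 5.09 tcp [530.2  29.9 206.9] F [-1.   0.  -0.2] M [-0.06 -0.1  -0.03] g 0.368
 t 5.71 tcp [530.5  31.3 137.4] F [ 0.   0.2 -0.2] M [-0.03 -0.07 -0.01] g 0.369
 t 6.61 tcp [530.4  31.3  77.3] F [-1.6  0.2 -0.5] M [-0.06 -0.09 -0.03] g 0.367
[530.01456037  31.15300833  77.        ] [[ 0.001  0.999  0.053]
 [ 0.     0.053 -0.999]
 [-1.     0.001 -0.   ]]
```

View pics/s1.png

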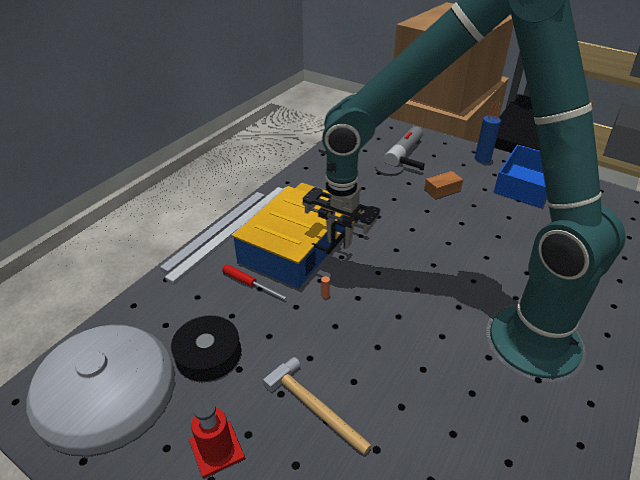

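```bash
cat >> h.py <<'E'
def swing(ths,feed=120,r0=247,pit=0,fmax=25,verbose=True):
    r=r0; R,d=tool('x',pit)
    for th in ths:
        robot.servo_line(U(handle_pos(th,r))+19*d,feed=feed,rotation=R)
        o=st(f"th {th:.2f} r {r:.1f}") if verbose else robot.observe()
        F=Rz.inv().apply(o["contact_force"])
        u=np.array([-np.cos(th),0,np.sin(th)]); tg=np.array([np.sin(th),0,np.cos(th)])
        fr=F@u; print("   rad",round(fr,1),"tan",round(F@tg,1))
        if np.linalg.norm(F)>fmax: print("STOP force"); return th,r
        r+=np.clip(0.08*fr,-1.5,1.5)
    return th,r
E
python3 - <<'E'
from h import *
grip(0.0,20); st("shut")
print(swing([.1,.25]))
E
```

```text
shut t 7.12 tcp [530.2  31.1  77.3] F [0.7 0.5 1.8] M [-0.08 -0.01 -0.03] g 0.12
th 0.10 r 247.0 t 7.48 tcp [531.6  31.2 101.7] F [ 1.8  0.4 -3.2] M [-0.07 -0.37  0.03] g 0.122
   rad -2.1 tan -3.0
th 0.25 r 246.8 t 7.94 tcp [538.   31.5 137.4] F [-0.3 -0.1 -3. ] M [-0.12  0.02 -0.04] g 0.124
   rad -0.5 tan -3.0
(0.25, np.float64(246.79422160486166))
```

Run:
```python
from h import *
print(swing(np.arange(.45,1.6,.19).tolist()+[1.6],feed=150,r0=246.8))
snap("side","s2");
```

```text
th 0.45 r 246.8 t 8.42 tcp [554.4  32.2 183.6] F [-4.9 -0.4 -0.5] M [-0.25  1.   -0.05] g 0.122
   rad 4.2 tan -2.6
th 0.64 r 247.1 t 8.88 tcp [578.3  33.3 224.2] F [-10.5  -2.8   6.1] M [-0.57  2.23  0.02] g 0.121
   rad 12.1 tan -1.4
th 0.83 r 248.1 t 9.34 tcp [609.9  34.8 260.5] F [-12.   -2.9  10.5] M [-0.74  2.69  0.01] g 0.122
   rad 15.9 tan -1.9
th 1.02 r 249.4 t 9.81 tcp [649.2  36.8 290.6] F [-8.4 -2.8 10.8] M [-0.75  1.78 -0.04] g 0.122
   rad 13.7 tan -1.6
th 1.21 r 250.5 t 10.28 tcp [692.5  38.9 311.4] F [-3.3 -3.1  7.2] M [-0.75  0.72 -0.06] g 0.124
   rad 7.9 tan -0.7
th 1.40 r 251.1 t 10.74 tcp [738.6  41.2 323.1] F [-1.1 -2.2  5.1] M [-0.68  0.11 -0.04] g 0.117
   rad 5.2 tan -0.3
th 1.59 r 251.5 t 11.21 tcp [785.6  43.4 325.6] F [ 1.2 -4.2  3.5] M [-0.93 -0.27 -0.05] g 0.124
   rad 3.5 tan 1.0
th 1.60 r 251.8 t 11.46 tcp [787.1  43.5 325.5] F [ 0.7 -5.1  0.7] M [-1.18 -0.18 -0.05] g 0.125
   rad 0.7 tan 0.4
(1.6, np.float64(251.86347787575747))
```

View pics/s2.png

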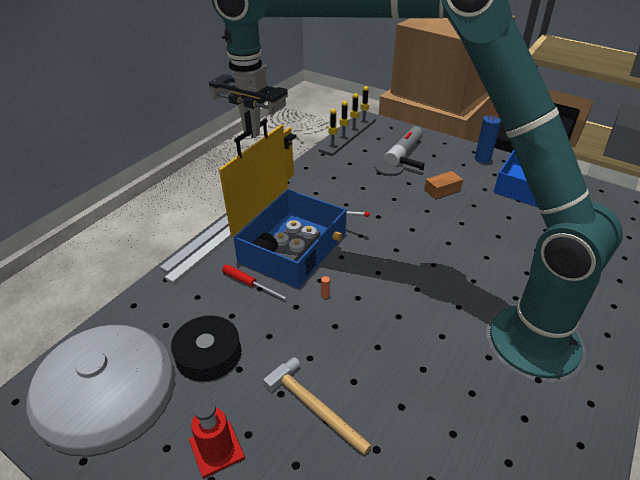

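The hood stands at about 1.6 rad, with the handle still held near (252,125) in the picture. I'll release, back off, check that it stays, and locate the tip again.

Run:
```python
from h import *
o=st(); p=o["tcp_pos"]
grip(0.42,12); st("rel")
robot.servo_line(p+[0,0,70],feed=200)
q=U([-60,-40,0]); q[2]=p[2]+70
robot.servo_line(q,feed=300); st("back")
for c in("side","top"):
    snap(c,"r3"+c)
    for n in["hood_edge","handle","prop_tip","socket","prop_pivot"]:
        r=viewer.pinpoint(n,c); print(c,n,[(Rz.inv().apply(w(c,a["at"])-[ux,uy,0]).round(1).tolist(),round(a["confidence"],2)) for a in r[:2]])
q0=robot.observe()["joints"]
for flip in(0,1):
    for ph,pt in((.29,0),(.29,.15),(.8,.1),(1.58,.25)):
        R,d=tool('y',pt,flip); q=kin.ik(U(tip_pos(ph))+19*d,R); print(flip,ph,pt,None if q is None else (q.round(2),(q-q0).round(2)))
```

```text
t 11.51 tcp [787.1  43.6 325.5] F [ 0.5 -5.3  1.4] M [-1.19 -0.22 -0.07] g 0.125
rel t 12.08 tcp [787.   45.1 325.5] F [-0.   0.5 -0.8] M [-0.02 -0.03  0.01] g 0.422
back t 13.32 tcp [619.5  -4.5 394.9] F [-0.2  0.2 -0.1] M [-0.01 -0.11 -0.  ] g 0.422
side hood_edge [([110.5, 3.0, 295.4], 0.94), ([110.9, -0.1, 344.7], 0.66)]
side handle [([111.9, 5.5, 338.4], 0.68)]
side prop_tip [([-151.7, -145.4, 85.0], 0.4)]
side socket [([99.2, -146.7, 247.0], 0.78), ([21.1, -150.5, 29.8], 0.51)]
side prop_pivot [([21.9, -149.6, 30.7], 0.56)]
top hood_edge [([104.6, -0.8, 293.9], 0.92)]
top handle [([109.9, -5.3, 342.5], 0.63), ([-278.0, -493.4, -1.7], 0.28)]
top prop_tip []
top socket []
top prop_pivot []
0 0.29 0 (array([ 0.75,  0.65, -0.78,  1.94,  0.63,  0.81,  1.25]), array([ 0.31,  0.27, -0.09,  0.53,  0.39, -0.63,  1.43]))
0 0.29 0.15 (array([ 0.78,  0.59, -0.75,  2.04,  0.68,  0.59,  1.21]), array([ 0.34,  0.21, -0.07,  0.64,  0.44, -0.84,  1.4 ]))
0 0.8 0.1 (array([ 0.8 ,  0.57, -0.85,  1.85,  0.56,  0.86,  1.31]), array([ 0.36,  0.19, -0.17,  0.45,  0.32, -0.58,  1.5 ]))
0 1.58 0.25 (array([ 0.72,  0.66, -0.87,  1.62,  0.62,  0.88,  1.29]), array([ 0.28,  0.28, -0.19,  0.21,  0.38, -0.55,  1.47]))
1 0.29 0 (array([ 0.41,  0.53, -0.31,  1.96,  0.25,  0.69, -1.58]), array([-0.04,  0.15,  0.37,  0.55,  0.01, -0.75, -1.39]))
1 0.29 0.15 (array([ 0.43,  0.47, -0.31,  2.07,  0.23,  0.48, -1.55]), array([-0.01,  0.09,  0.37,  0.66, -0.01, -0.95, -1.37]))
1 0.8 0.1 (array([ 0.42,  0.44, -0.34,  1.88,  0.18,  0.76, -1.53]), array([-0.02,  0.05,  0.34,  0.47, -0.06, -0.68, -1.34]))
1 1.58 0.25 (array([ 0.35,  0.51, -0.31,  1.64,  0.17,  0.77, -1.53]), array([-0.09,  0.13,  0.37,  0.24, -0.07, -0.67, -1.35]))
```

View pics/r3side.png

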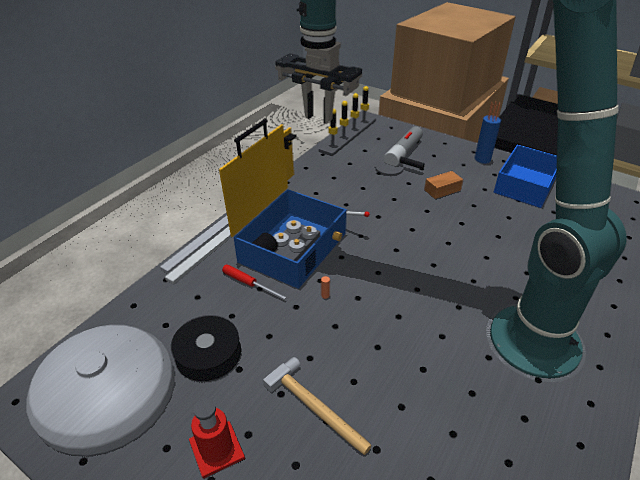

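The hood holds at about 1.6 rad on its own and the red tip shows at (367,214). I'll refine the prop angle from the red pixels, grip the ball and swing the rod up.

```bash
cat >> h.py <<'E'
def prop_angle(im,lo=0,hi=1.9,win=14):
    hsv=cv2.cvtColor(im,cv2.COLOR_RGB2HSV)
    m=(((hsv[...,0]<7)|(hsv[...,0]>173))&(hsv[...,1]>140)&(hsv[...,2]>60))
    best=None
    for ph in np.arange(lo,hi,.005):
        q=proj("side",U(tip_pos(ph)))
        x,y=q.astype(int)
        if m[max(y-8,0):y+9,max(x-8,0):x+9].sum()<6: continue
        ys,xs=np.nonzero(m[y-8:y+9,x-8:x+9]); c=np.array([xs.mean()+x-8,ys.mean()+y-8]); e=np.linalg.norm(c-q)
        if best is None or e<best[0]: best=(e,ph,c,len(xs))
    return best
E
python3 - <<'E'
from h import *
im=cv2.imread("pics/r3side.png")[:,:,::-1].copy()
b=prop_angle(im,0.1,0.6); print(b); ph=b[1] if b else .295
R,d=tool('y',0,1)
p=U(tip_pos(ph))+19*d
robot.movep(p+[0,0,110],R); st()
robot.servo_line(p,feed=120); st("at ball")
grip(0.0,10); st("grip")
snap("side","s4")
E
```

```text
(np.float64(0.4121212120655868), np.float64(0.30500000000000016), array([366.23809524, 213.71428571]), 21)
 t 15.12 tcp [ 531.2 -116.6  174.7] F [0.2 0.  0.6] M [ 0.04 -0.01  0.  ] g 0.42
at ball t 16.18 tcp [ 531.  -117.1   64.6] F [-0.1  0.2  0.5] M [ 0.06  0.05 -0.03] g 0.423
grip t 16.67 tcp [ 530.4 -115.9   64.1] F [ 0.7  4.  -0.1] M [0.91 0.04 0.01] g 0.158
```

View pics/s4.png

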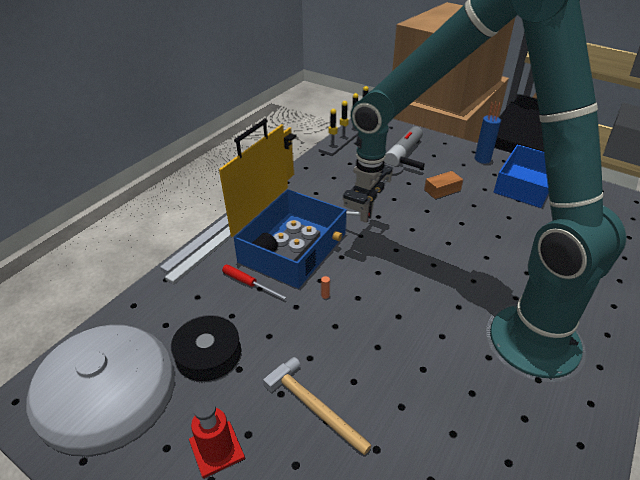

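The fingers hold the ball at (357,213), with a gap of about 15 mm. Now I'll swing the rod up.

Run:
```python
from h import *
ps=np.linspace(.305,1.58,9)
for ph,pt in zip(ps[1:],np.linspace(0,.25,9)[1:]):
    R,d=tool('y',pt,1)
    robot.servo_line(U(tip_pos(ph)+[0,1,0])+19*d,feed=100,rotation=R)
    o=st(f"ph {ph:.2f}")
    if np.linalg.norm(o["contact_force"])>25: print("STOP"); break
snap("side","s5")
```

```text
ph 0.46 t 17.16 tcp [ 542.  -115.4   91.9] F [-1.7  3.8  1.3] M [ 0.89  0.3  -0.06] g 0.162
ph 0.62 t 17.6 tcp [ 558.1 -114.6  117.3] F [-3.3  3.   2.1] M [0.93 0.74 0.05] g 0.161
ph 0.78 t 18.04 tcp [ 576.9 -113.6  138.6] F [-3.2  2.8  2.6] M [0.79 0.78 0.05] g 0.16
ph 0.94 t 18.49 tcp [ 599.3 -112.6  157. ] F [-3.   2.4  4.5] M [0.6  0.8  0.05] g 0.161
ph 1.10 t 18.94 tcp [ 624.7 -111.3  172.1] F [-1.6  1.8  2.9] M [0.48 0.45 0.06] g 0.158
ph 1.26 t 19.39 tcp [ 652.3 -110.   183.4] F [-1.1  1.5  3.3] M [ 0.23  0.3  -0.02] g 0.157
ph 1.42 t 19.84 tcp [ 681.4 -108.6  190.6] F [-0.7 -0.3  5. ] M [-0.05  0.13 -0.01] g 0.157
ph 1.58 t 20.29 tcp [ 711.4 -107.2  193.1] F [-0.7 -1.2  4.6] M [-0.17 -0.1  -0.08] g 0.163
```

View pics/s5.png

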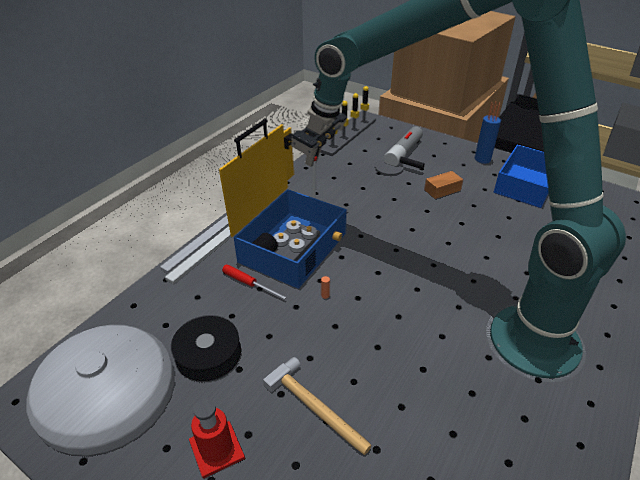

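The rod is upright, with the ball between the fingers near (316,152). I'll release it, back out along the tool axis and measure.

Run:
```python
from h import *
grip(0.4,10); st("rel")
R,d=tool('y',.25,1); p=robot.observe()["tcp_pos"]
robot.servo_line(p-70*d,feed=120)
q=U([-60,-80,420]); robot.servo_line(q,feed=250); st("back")
im=snap("side","s6"); print(prop_angle(im,1.2,1.9))
for n in("prop_tip","hood_edge","handle"):
    print(n,[(Rz.inv().apply(w("side",a["at"])-[ux,uy,0]).round(1).tolist(),round(a["confidence"],2)) for a in viewer.pinpoint(n,"side")[:2]])
cv2.imwrite("pics/s6z.png",cv2.resize(im[90:290,200:400,::-1],None,fx=3,fy=3,interpolation=cv2.INTER_CUBIC))
```

```text
rel t 20.85 tcp [ 710.7 -106.4  192.2] F [-0.8  1.   0.3] M [ 0.04  0.23 -0.02] g 0.395
back t 22.48 tcp [620.7 -44.9 418.1] F [-0.2  0.   0.3] M [-0.03  0.21  0.03] g 0.401
(np.float64(0.3155830293027988), np.float64(1.5599999999999923), array([313.72727273, 157.95454545]), 22)
prop_tip [([22.2, -147.1, 211.0], 0.66), ([-319.3, 410.8, 0.7], 0.42)]
hood_edge [([19.0, -149.1, 31.3], 0.75), ([109.4, -0.2, 296.8], 0.7)]
handle [([111.9, -0.5, 345.5], 0.66)]
```

View pics/s6z.png

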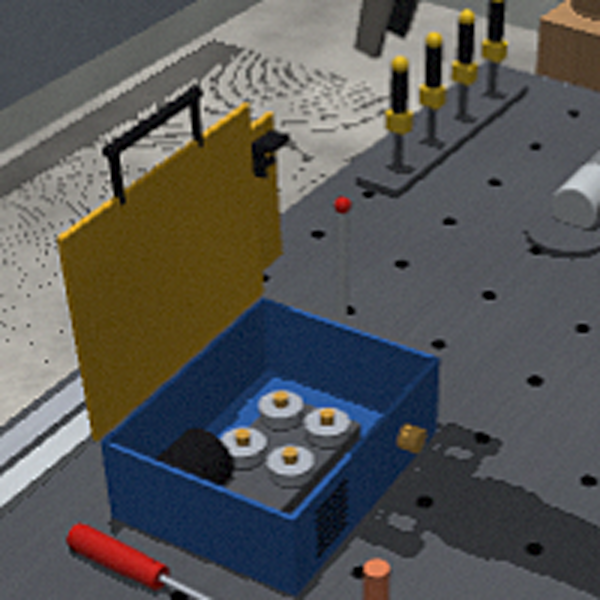

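The prop measures about 1.56–1.57 rad, inside the 1.48–1.68 window, with the ball at (314,158) and the hood still up. I'll take the handle again and ease it down.

Run:
```python
from h import *
R,d=tool('x',0)
p=U(handle_pos(1.6))+19*d; print(p)
robot.movep(p+[0,0,90],R); st()
robot.servo_line(p,feed=150); st()
grip(0,20); st("grip")
th,r=swing([1.5,1.38,1.26],feed=90,r0=247)
th,r=swing([1.16,1.1],feed=60,r0=r)
print(th,r)
im=snap("side","s7")
cv2.imwrite("pics/s7z.png",cv2.resize(im[90:290,200:400,::-1],None,fx=3,fy=3,interpolation=cv2.INTER_CUBIC))
```

```text
[786.86606817  44.74723183 320.80708138]
 t 23.88 tcp [786.8  44.4 410.8] F [-0.6  0.1  0.9] M [-0.03 -0.09  0.02] g 0.398
 t 24.63 tcp [787.2  44.7 322.5] F [ 0.7 -0.2  1.2] M [-0.04 -0.08 -0.  ] g 0.396
grip t 25.13 tcp [787.   44.9 321.4] F [-0.6  0.3  2.7] M [-0.02 -0.04  0.01] g 0.123
th 1.50 r 247.0 t 25.56 tcp [762.2  43.7 321.4] F [-0.8  1.4  3.6] M [ 0.16 -0.05 -0.1 ] g 0.12
   rad 3.7 tan -0.5
th 1.38 r 247.3 t 26.04 tcp [732.8  42.4 317.4] F [-2.1  0.9  2.7] M [ 0.35  0.17 -0.08] g 0.123
   rad 3.0 tan -1.5
th 1.26 r 247.5 t 26.52 tcp [703.9  41.  310.3] F [-1.4  3.   0.6] M [ 0.64  0.15 -0.05] g 0.123
   rad 0.9 tan -1.0
th 1.16 r 247.6 t 27.08 tcp [680.3  39.7 301.6] F [-1.1  5.4 -2.3] M [1.07 0.02 0.  ] g 0.12
   rad -1.8 tan -1.6
th 1.10 r 247.5 t 27.48 tcp [666.7  39.  295.6] F [-1.3  5.5 -1.7] M [ 1.14  0.04 -0.05] g 0.123
   rad -1.1 tan -1.7
1.1 247.38069325872277
```

View pics/s7z.png

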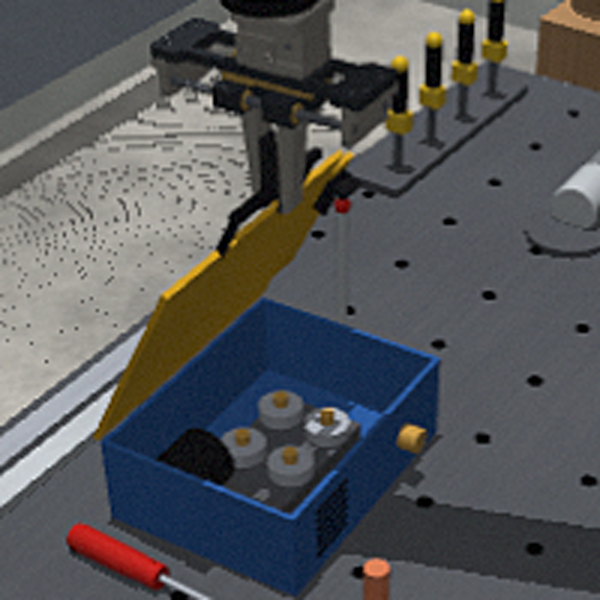

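The hood is at 1.1 rad, and the socket is closing on the red ball at (314,158 full frame). Below this I'll use small steps and stop on force.

```bash
cat >> h.py <<'E'
def ease(ths,r,feed=40,stop=5):
    R,d=tool('x',0)
    for th in ths:
        robot.servo_line(U(handle_pos(th,r))+19*d,feed=feed,rotation=R)
        o=robot.observe(); F=Rz.inv().apply(o["contact_force"])
        fr=F@[-np.cos(th),0,np.sin(th)]; ft=F@[np.sin(th),0,np.cos(th)]
        print(f"th {th:.3f} r {r:.1f} t {o['t']:.2f} rad {fr:.1f} tan {ft:.1f} y {F[1]:.1f}")
        if ft>stop or np.linalg.norm(F)>25: print("STOP"); break
        r+=np.clip(0.06*fr,-1,1)
    return th,r
E
python3 - <<'E'
from h import *
print(ease(np.arange(1.07,0.88,-.02),247.4))
im=snap("side","s8")
cv2.imwrite("pics/s8z.png",cv2.resize(im[90:290,200:400,::-1],None,fx=3,fy=3,interpolation=cv2.INTER_CUBIC))
E
```

```text
th 1.070 r 247.4 t 27.87 rad 0.5 tan -1.5 y 6.5
th 1.050 r 247.4 t 28.14 rad 0.0 tan -1.7 y 5.6
th 1.030 r 247.4 t 28.42 rad -0.4 tan -1.6 y 5.1
th 1.010 r 247.4 t 28.69 rad -0.0 tan -1.2 y 5.8
th 0.990 r 247.4 t 28.97 rad -0.1 tan -1.5 y 5.0
th 0.970 r 247.4 t 29.24 rad -0.4 tan -1.6 y 5.9
th 0.950 r 247.4 t 29.52 rad 0.1 tan -0.5 y 5.7
th 0.930 r 247.4 t 29.79 rad -0.2 tan -1.3 y 5.5
th 0.910 r 247.4 t 30.07 rad -0.7 tan 4.5 y 5.0
th 0.890 r 247.3 t 30.34 rad 0.7 tan 12.1 y 5.4
STOP
(np.float64(0.8899999999999999), np.float64(247.32113693443077))
```

View pics/s8z.png

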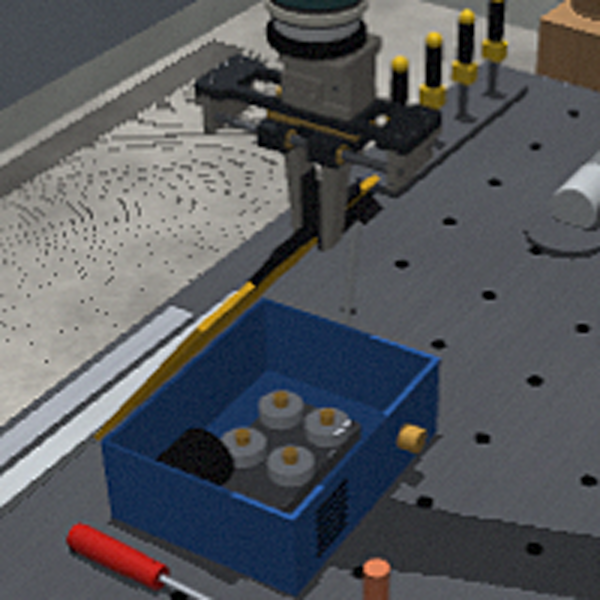

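The hood came to a firm stop at about 0.92 rad, which matches the seated value of 0.93. The socket hides the ball at about (318,160 full frame). I'll unload, open the fingers slightly so the bar stays caged, and check that it holds.

Run:
```python
from h import *
R,d=tool('x',0)
robot.servo_line(U(handle_pos(.91,247.3))+19*d,feed=30,rotation=R); st("unload")
grip(0.25,10); st("slight")
robot.hold(0.5); st("caged")
for c in("side","top"):
    snap(c,"s9"+c)
    for n in("prop_tip","socket","hood_edge","handle","prop_pivot"):
        print(c,n,[(Rz.inv().apply(w(c,a["at"])-[ux,uy,0]).round(1).tolist(),round(a["confidence"],2)) for a in viewer.pinpoint(n,c)[:2]])
print("expect edge",[100-205*np.cos(.93),93+205*np.sin(.93)],"handle",handle_pos(.93),"tip",tip_pos(1.48))
```

```text
unload t 30.71 tcp [630.2  37.  273.2] F [4.  5.1 3.2] M [ 1.13 -1.11 -0.02] g 0.122
slight t 31.08 tcp [627.2  35.1 270.6] F [-0.6  0.2  0. ] M [-0.06 -0.11 -0.02] g 0.248
caged t 31.58 tcp [627.4  36.3 271.1] F [-0.  -0.2  0.5] M [-0.02 -0.06 -0.02] g 0.249
side prop_tip [([-275.4, -488.7, 2.6], 0.72), ([4.1, -145.3, 214.5], 0.61)]
side socket [([2.8, -146.6, 211.0], 0.62)]
side hood_edge [([-22.2, -0.5, 255.7], 0.81), ([21.3, -149.8, 31.7], 0.39)]
side handle [([-45.5, 0.0, 293.2], 0.74)]
side prop_pivot [([19.3, -147.2, 34.0], 0.57)]
top prop_tip [([-176.2, 115.3, 1.0], 0.5)]
top socket [([1.1, -148.1, 209.2], 0.85), ([-67.6, -556.1, 0.9], 0.51)]
top hood_edge [([-24.9, 2.2, 253.7], 0.66), ([-26.6, 413.0, -1.8], 0.47)]
top handle [([-23.9, 409.8, 0.6], 0.66), ([-50.8, -2.8, 292.7], 0.62)]
top prop_pivot [([-2.5, -0.2, 0.8], 0.71), ([17.3, -142.5, 27.5], 0.61)]
expect edge [np.float64(-22.555966368896136), np.float64(257.3320878811743)] handle [-45.2601338    0.         292.79362735] tip [   3.40709272 -148.          210.24619455]
```

Every point agrees with the seated geometry: handle, edge, socket and tip are within about 4 mm of 0.93/1.48 rad. The tool force is zero while the hood stays put. I'll back off upward and check once more.

Run:
```python
from h import *
grip(0.33,10)
p=robot.observe()["tcp_pos"]
robot.servo_line(p+[0,0,25],feed=40); st()
robot.servo_line(p+[0,0,110],feed=150)
R0=[2.03906771,0.34848169,-2.03995857]
q=U([-250,-150,0]); q[2]=p[2]+150
robot.servo_line(q,feed=250); st()
robot.hold(.5)
for c in("side","top"):
    im=snap(c,"s10"+c)
    for n in("prop_tip","socket","hood_edge","handle","gas_nozzle","screwdriver","wood_block","hammer","spool","jack","grinder"):
        a=viewer.pinpoint(n,c); f=(lambda x:Rz.inv().apply(x-[ux,uy,0])) if n in("prop_tip","socket","hood_edge","handle") else (lambda x:x)
        print(c,n,[(f(w(c,b["at"])).round(0).tolist(),round(b["confidence"],2)) for b in a[:1]])
im=cv2.imread("pics/s10side.png")
cv2.imwrite("pics/s10z.png",cv2.resize(im[100:300,200:400],None,fx=3,fy=3,interpolation=cv2.INTER_CUBIC))
st()
```

```text
t 33.27 tcp [627.3  36.2 295.9] F [-0.4 -0.1 -0.4] M [-0.02 -0.1   0.02] g 0.331
 t 35.16 tcp [ 435.4 -123.2  420.7] F [ 0.1  0.2 -0.4] M [-0.02 -0.1   0.03] g 0.327
side prop_tip [([5.0, -146.0, 212.0], 0.64)]
side socket [([3.0, -145.0, 211.0], 0.96)]
side hood_edge [([-22.0, 1.0, 256.0], 0.92)]
side handle [([-44.0, -0.0, 293.0], 0.84)]
side gas_nozzle [([499.0, 151.0, 1.0], 0.43)]
side screwdriver [([673.0, 219.0, 3.0], 0.96)]
side wood_block [([431.0, -466.0, 3.0], 0.68)]
side hammer [([336.0, 432.0, 1.0], 0.86)]
side spool [([629.0, 445.0, 1.0], 0.93)]
side jack [([456.0, 608.0, 2.0], 0.79)]
side grinder [([632.0, 40.0, 292.0], 0.68)]
top prop_tip []
top socket [([3.0, -151.0, 211.0], 0.85)]
top hood_edge []
top handle [([-49.0, -3.0, 288.0], 0.95)]
top gas_nozzle [([498.0, 144.0, 2.0], 0.58)]
top screwdriver [([672.0, 220.0, -2.0], 0.84)]
top wood_block [([427.0, -469.0, -4.0], 0.74)]
top hammer [([332.0, 426.0, 1.0], 0.59)]
top spool [([632.0, 448.0, -5.0], 0.97)]
top jack [([672.0, 219.0, 2.0], 0.65)]
top grinder [([638.0, -521.0, 1.0], 0.94)]
 t 36.86 tcp [ 435.1 -124.1  421. ] F [0.3 0.5 0.8] M [-0.03 -0.08  0.01] g 0.328
```

View pics/s10z.png

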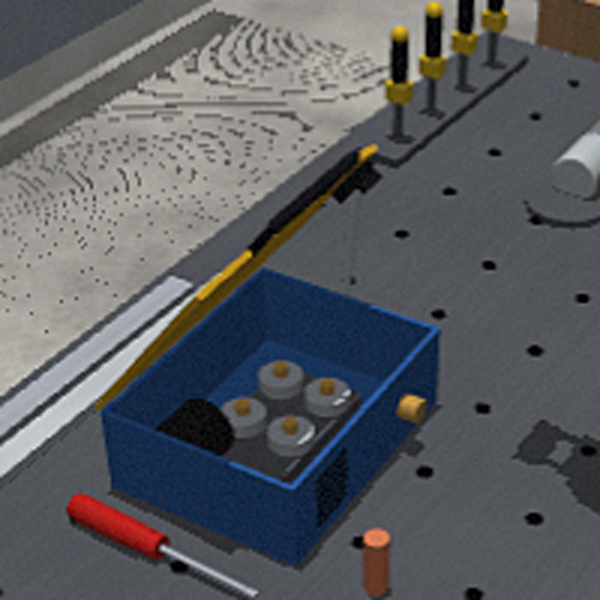

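View pics/s10top.png

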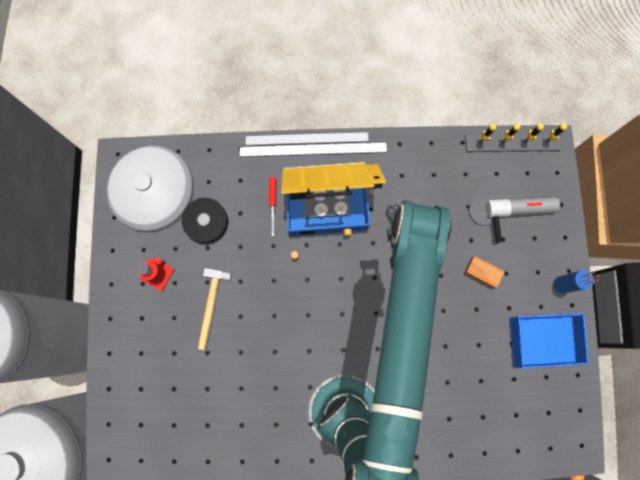

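The side view shows the hood standing on the rod, with the ball hidden inside the black socket at about (318,160 full frame). The top view shows the hood edge around (332,180), the bystanders where they were, and the arm clear of everything. I'm handing the job in.

```bash
python3 -c "
from h import *
print(robot.job_done()); print(robot.observe()['t'])"
```

```text
the job is handed in; nothing more can be done
None
the job is handed in; nothing more can be done
```

The hood now rests open on the prop rod alone, and I handed the job in at about 37 s of the 64 s allowed. I opened it to about 1.6 rad, swung the rod up to about 1.57 rad, and eased the hood down until it came to a firm stop at about 0.92 rad.

**Seating:** after I let go and backed off, the detector positions matched the seated geometry (hood 0.93, prop 1.48) to within about 5 mm. The tool force was zero and the hood did not sink. The ball is hidden inside the socket, so "fully home" rests on the stop angle, the force and the matching positions, not on seeing it seated.

**Bystanders:** the nozzle, screwdriver, block, hammer and spool stayed where they were, within measurement noise.

**Detections that disagreed:**
- **Jack:** the top camera gave one false detection, at the screwdriver's position. The side camera has it unmoved.
- **Grinder:** the side camera gave one false detection, at the handle's position. The top camera has it unmoved.
- **Prop tip:** the top camera did not see it, because the hood covers it.

**Forces:** the largest force I read was about 16 N, while lifting the hood. Readings were taken only between moves.

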